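Lid the washed canisters from the stack of lids

ROBOT

A 6-joint arm with a two-finger parallel gripper is mounted at the origin on a cart in front of the work surface, level with it; the furniture and walls round the work are solid. World frame = base frame: x ahead of the robot, y to its left, z up, the work surface at z = 0. Lengths are in mm, angles in rad, forces in N, time in s.
With the tool pointing down it reaches from about 400 to 925 mm from the base axis. Payload 12.5 kg.
Tool frame: the origin (TCP) lies midway between the tips of the shut fingers; the grasp point (between the pads) lies 19 mm behind it (env.tcp_to_grasp is the distance from the TCP to the grasp point, in mm); z points along the fingers, y is the line along which they close (so a half turn about z gives the same grasp; the last joint's range is limited). The gripper opens to 95 mm and grips with 3 to 60 N. Pads are 20 mm wide; open, the fingers measure 119 mm over their backs; the gripper's body (75 mm by 180 mm) begins 59 mm behind the grasp point.
Start: joints at [1.229, 0.491, 1.559, -0, 1.092, -0.106], TCP at [145.995, 607.727, 214.661] pointing down, gripper open.
Joint ranges: [-3.1, 3.1], [-0.84, 2.19], [0.05, 2.79], [-1.13, 4.28], [0.06, 2.93], [-2.69, 2.69]. Speed limits (rad/s): [2.22, 2.22, 2.79, 3.14, 3.14, 3.14].

INTERFACE

Orientations are given as [roll, pitch, yaw] about the fixed x, y, z axes, in that order (R = Rz(yaw) Ry(pitch) Rx(roll)).
In Python, from cell import env gives the robot as it stands. The module is installed in compiled form; this text tells all that it offers.
- The arm moves only by the tool step_arm, never from a script. Its argument "plan" is a list that holds one entry, the list of rows, each a list of 5 numbers: the shift along the tool's x, y, z in mm, then the turn about the tool's z in degrees, then the opening, from -1 (shut) to 1 (fully open). A call has 1 to 8 rows; each row is the pose to reach, as a shift and turn from the pose commanded when the call began, along the tool's axes at that moment; what a row does not reach only later rows make up. A row lasts 1/12 s, in which the tool goes at most 41.7 mm and 7.16 degrees, less where a joint would pass 70% of its speed; a pose out of reach is approached as far as the arm can. A call with a gripper value outside its range is refused whole. The fingers move at their own pace and stop on an object; the grip force is fixed at half the most. Time passes only in rows, so rows that repeat a pose let the fingers close. It gives the time, the measured TCP pose, the force, the opening and the grip force at its end, in the units of the state.
- env.state(): the state, without advancing time (a new reading comes with each control period).
- env.read_camera(name): name is "scene" or "top" or "wrist"; returns the picture (480x640x3 uint8, blue, green, red); there is no depth.
- env.get_calibration(name): a dict with "K" (3x3 intrinsics, pixels), "extrinsics" (4x4, takes a point from world to camera coordinates). Camera axes: x right, y up, looking along -z (the intrinsics and any distortion apply to the point x, -y, -z); pixel columns grow to the right and rows downward; lengths in mm; the calibration is good to about 2 mm. A picture is of the moment at which its call begins: read the wrist's pose just before it. get_calibration takes no time and is no camera call; for the wrist camera it gives the pose at the moment of the call.
- env.job_done(): hands the job in; it is judged then, once.
The state is a dict: "t": time; "joints": joint angles; "qvel": joint speeds; "tau": joint torques, N m; "eef_pos": TCP position; "tcp_rot": TCP orientation; "ft_force": force on the tool from outside, world axes, zero at the start; "moment": the same for the moment, N m; "opening": opening from 0.0 (shut) to 1.0 (fully open); "grip_force": force on a finger pad.
Only numpy, scipy, OpenCV 4.12 (cv2) and the standard library are available. Lean on these libraries where they do the work, as an engineer would, in place of code of your own. Each camera call takes 0.05 s, during which the arm holds its last target. There are 200 camera calls.

TASK

The storage canisters are washed and dry and their lids are stacked on the cork trivet. Take the stack apart and put each lid on its own canister, the one of the same colour and size, fully home and lying flat on the rim. The lids are stoneware, so set them down gently without dropping them, and leave the canisters, the salt shaker and the egg cup standing where they are.

Things in the scene. Friction and masses are not known exactly. Their poses are not given: they have to be found in the camera images.
- lid_large: Cream lid. Origin: centre of its underside, z up. Hollow white flange z 0 to 20 mm, 70 mm across at its lower edge, 79 mm from z 10 up; flat cream disc 92 mm across, z 20 to 28; upright wooden knob 18 mm across, z 28 to 45, to grip. Starts stacked on an 8 mm cork trivet 110 mm across.
- lid_medium: Slate blue lid. Origin: centre of its underside, z up. Hollow white flange z 0 to 20 mm, 58 mm across at its lower edge, 67 mm from z 10 up; flat slate blue disc 80 mm across, z 20 to 28; upright wooden knob 18 mm across, z 28 to 45, to grip. Starts stacked on the next larger lid, 28 mm lower, whose knob is inside its flange: lift straight up 20 mm or more.
- lid_small: Sage green lid. Origin: centre of its underside, z up. Hollow white flange z 0 to 20 mm, 46 mm across at its lower edge, 55 mm from z 10 up; flat sage green disc 68 mm across, z 20 to 28; upright wooden knob 18 mm across, z 28 to 45, to grip. Starts stacked on the next larger lid, 28 mm lower, whose knob is inside its flange: lift straight up 20 mm or more.
- lid_tiny: Terracotta (orange-brown) lid. Origin: centre of its underside, z up. Hollow white flange z 0 to 20 mm, 34 mm across at its lower edge, 43 mm from z 10 up; flat terracotta disc 56 mm across, z 20 to 28; upright wooden knob 18 mm across, z 28 to 45, to grip. Starts stacked on the next larger lid, 28 mm lower, whose knob is inside its flange: lift straight up 20 mm or more.
- canister_large: Cream canister: loose round open stoneware pot, 95 mm across, 104 mm high, mouth 84 mm wide, empty. Origin: centre of its underside, z up. Takes the cream lid: flange in the mouth with 2.5 mm to spare all round, disc on the rim, lid's origin 84 mm above the canister's.
- canister_medium: Slate blue canister: loose round open stoneware pot, 83 mm across, 96 mm high, mouth 72 mm wide, empty. Origin: centre of its underside, z up. Takes the slate blue lid: flange in the mouth with 2.5 mm to spare all round, disc on the rim, lid's origin 76 mm above the canister's.
- canister_small: Sage green canister: loose round open stoneware pot, 71 mm across, 88 mm high, mouth 60 mm wide, empty. Origin: centre of its underside, z up. Takes the sage green lid: flange in the mouth with 2.5 mm to spare all round, disc on the rim, lid's origin 68 mm above the canister's.
- canister_tiny: Terracotta (orange-brown) canister: loose round open stoneware pot, 59 mm across, 80 mm high, mouth 48 mm wide, empty. Origin: centre of its underside, z up. Takes the terracotta lid: flange in the mouth with 2.5 mm to spare all round, disc on the rim, lid's origin 60 mm above the canister's.
- salt: Loose glass salt shaker with a grey cap, 44 mm across and 90 mm high, standing among the canisters; leave it. Origin at the centre of its underside. Behind it and to its right wall cabinets and a shelf hang about 0.55 m above the worktop: keep the arm clear of them.
- egg_cup: Loose beech egg cup, 47 mm across and 58 mm high, standing in front; leave it. Origin at the centre of its underside.
There are look-alikes about, which are no part of the job. What is shaped like the canister_small but purple or yellow is not meant.

How it is judged (in metres and radians):
At the end, for the whole second after the job is handed in: Each lid seated on the canister of its colour: centred within 6 mm, disc on the rim (4 mm, 4 degrees), released, at rest. Canisters upright (4 degrees) within 40 mm of their start; salt shaker and egg cup too (6 degrees, 40 mm) (horizontal distance between lid_large and canister_large below 0.006 m and z of lid_large in the frame of canister_large between 0.08 and 0.088 m and angle between the z axis of lid_large and the z axis of canister_large, either way round below 0.07 rad and angle between each of canister_large, canister_medium, canister_small, canister_tiny's own z axis and vertical below 0.07 rad and distance of each of canister_large, canister_medium, canister_small, canister_tiny, salt, egg_cup from where it was at the start of the episode below 0.04 m and linear speed of each of lid_large, canister_large, lid_medium, canister_medium, lid_small, canister_small, lid_tiny, canister_tiny below 0.02 m/s and horizontal distance between lid_medium and canister_medium below 0.006 m and z of lid_medium in the frame of canister_medium between 0.072 and 0.08 m and angle between the z axis of lid_medium and the z axis of canister_medium, either way round below 0.07 rad and horizontal distance between lid_small and canister_small below 0.006 m and z of lid_small in the frame of canister_small between 0.064 and 0.072 m and angle between the z axis of lid_small and the z axis of canister_small, either way round below 0.07 rad and horizontal distance between lid_tiny and canister_tiny below 0.006 m and z of lid_tiny in the frame of canister_tiny between 0.056 and 0.064 m and angle between the z axis of lid_tiny and the z axis of canister_tiny, either way round below 0.07 rad and angle between each of salt, egg_cup's own z axis and vertical below 0.1 rad); the robot touches nothing.
It fails at once if a lid strikes or is pressed on a canister with more than 40 N (contact force between any of lid_large, lid_medium, lid_small, lid_tiny and canister_large above 40 N or contact force between any of lid_large, lid_medium, lid_small, lid_tiny and canister_medium above 40 N or contact force between any of lid_large, lid_medium, lid_small, lid_tiny and canister_small above 40 N or contact force between any of lid_large, lid_medium, lid_small, lid_tiny and canister_tiny above 40 N).
It fails at once if a lid is dropped: it falls free of the fingers faster than 0.5 m/s (more than about 13 mm) ((linear speed of lid_large above 0.5 m/s and contact force between lid_large and the fingers below 0.05 N) or (linear speed of lid_medium above 0.5 m/s and contact force between lid_medium and the fingers below 0.05 N) or (linear speed of lid_small above 0.5 m/s and contact force between lid_small and the fingers below 0.05 N) or (linear speed of lid_tiny above 0.5 m/s and contact force between lid_tiny and the fingers below 0.05 N)).
It also fails if it takes over 104 s, if anything falls off the work surface, if the arm or the gripper's body presses on something with over 40 N, if the wrist force passes 120 N, or if a joint passes its speed limit or range.

## Working session

There is one attempt and no reset: what is moved stays moved. The work goes in short steps, Python scripts to look and compute and a tool call to move; the robot and the scene stay as the last step left them, time stands still between calls to the robot, and variables do not carry over. Pictures are saved under pics/ and viewed, at most 17 in all, crops included, and the job is handed in when it is done.

Besides the shell and the picture viewer there is one more tool, called as a command line: name --argument value ..., lists and objects as JSON in quotes. step_arm: Moves the arm, as the interface text tells. Its arguments: {"type":"object","properties":{"plan":{"type":"array"}},"required":["plan"]}

```bash
mkdir -p pics
python3 - <<'E'
from cell import env
import cv2,numpy as np
print(env.state()); print(env.tcp_to_grasp)
for n in("scene","top"):
    c=env.get_calibration(n);print(n,c)
    cv2.imwrite(f"pics/{n}0.png",env.read_camera(n))
E
```

```text
{'t': 0.0, 'joints': array([ 1.22939820e+00,  4.91572564e-01,  1.55947052e+00, -9.86357061e-06,
        1.09168164e+00, -1.05605923e-01]), 'qvel': array([ 0.00117971, -0.00030278,  0.00115532,  0.00055295, -0.00078705,
        0.0006611 ]), 'tau': array([ 5.43871956e-04, -6.12640285e+01, -2.58179462e+01,  6.93102856e-02,
        4.82839916e-02, -1.59831447e-04]), 'eef_pos': array([145.90814172, 607.47337551, 214.04641152]), 'tcp_rot': array([-3.14046598e+00, -1.10631364e-04,  2.90580494e+00]), 'ft_force': array([-0.60061223,  0.52777667, -0.28122195]), 'moment': array([ 0.01573382, -0.01045885,  0.02709521]), 'grip_force': 0.0, 'opening': 0.9991761930135674}
18.8
scene {'K': array([[484.41430066,   0.        , 322.32257567],
       [  0.        , 484.41430066, 238.77258037],
       [  0.        ,   0.        ,   1.        ]]), 'extrinsics': array([[-9.07722865e-01, -4.19569187e-01,  9.47109288e-04,
         4.94661026e+02],
       [ 2.87350670e-01, -6.20024844e-01,  7.30067658e-01,
        -1.78058821e+02],
       [-3.05726663e-01,  6.62971259e-01,  6.83374215e-01,
        -9.29251884e+02],
       [ 0.00000000e+00,  0.00000000e+00,  0.00000000e+00,
         1.00000000e+00]])}
top {'K': array([[512.55004641,   0.        , 316.75005873],
       [  0.        , 512.55004641, 230.1091283 ],
       [  0.        ,   0.        ,   1.        ]]), 'extrinsics': array([[-2.61697968e-02, -9.99178639e-01, -3.09384889e-02,
         8.53690406e+01],
       [ 9.96579660e-01, -2.85034831e-02,  7.75663055e-02,
        -5.51856074e+02],
       [-7.83844503e-02, -2.88027743e-02,  9.96507039e-01,
        -1.13259972e+03],
       [ 0.00000000e+00,  0.00000000e+00,  0.00000000e+00,
         1.00000000e+00]])}
```

View pics/top0.png

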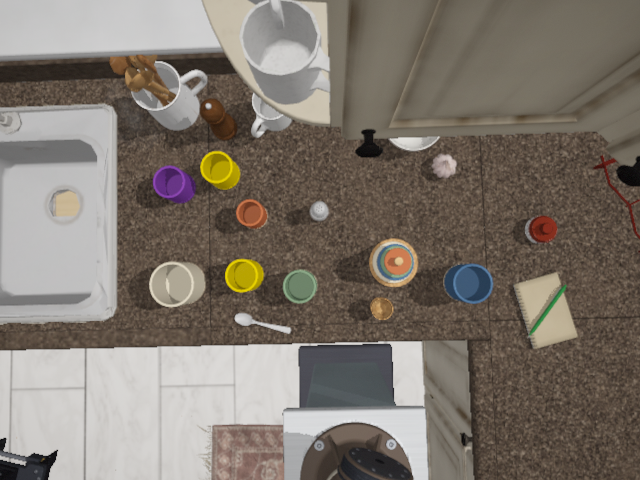

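View pics/scene0.png

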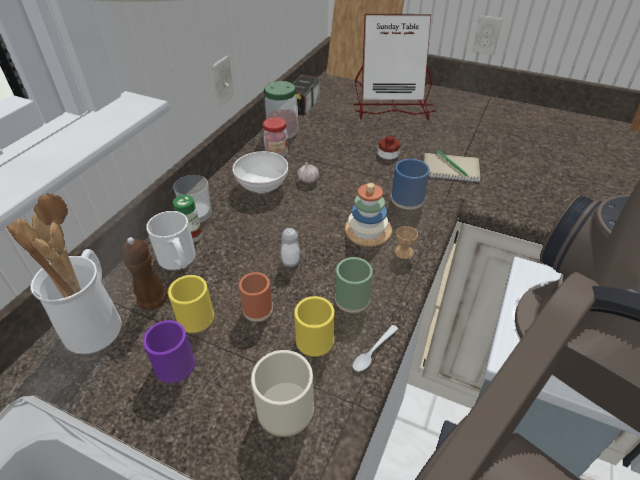

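Candidates (top image): the lid stack is at (397,262), tiny lid on top. The canisters are cream (178,285), slate blue (469,283), sage (300,286) and terracotta (252,213). The look-alikes are yellow (244,276), yellow (220,170) and purple (174,184). Leave salt (319,211) and egg cup (382,308). I'll check these in one enlarged crop and measure from it.

```bash
cat > h.py <<'E'
import numpy as np,cv2
def ray(c,u,v,z):
    """pixel -> world xy on plane z"""
    E=np.array(c["extrinsics"]);K=np.array(c["K"])
    d=np.linalg.inv(K)@[u,v,1.];d=np.array([d[0],-d[1],-d[2]])
    R=E[:3,:3];o=-R.T@E[:3,3];w=R.T@d
    return (o+w*(z-o[2])/w[2])
def proj(c,p):
    E=np.array(c["extrinsics"]);q=E[:3,:3]@np.asarray(p)+E[:3,3]
    r=np.array(c["K"])@[q[0],-q[1],-q[2]];return r[:2]/r[2]
def circle(c,x,y,z,r):
    return np.array([proj(c,[x+r*np.cos(a),y+r*np.sin(a),z]) for a in np.linspace(0,6.283,60)])
E
python3 - <<'E'
from h import *
from cell import env
im=cv2.imread("pics/top0.png");c=env.get_calibration("top")
big=cv2.resize(im[190:330,145:505],None,fx=2.2,fy=2.2,interpolation=cv2.INTER_CUBIC)
P={}
for n,u,v,z,r in [("L",178,285,104,47.5),("M",469,283,96,41.5),("S",300,286,88,35.5),("T",252,213,80,29.5),("knob",399,261,137,9),("salt",319,208,90,22),("egg",382,308,58,23.5)]:
    p=ray(c,u,v,z);P[n]=p;print(n,p.round(1))
    cv2.polylines(big,[((circle(c,p[0],p[1],z,r)-[145,190])*2.2).astype(int)],True,(255,0,255),1)
cv2.imwrite("pics/top1.png",big)
E
```

```text
L [440.6 361.6 104. ]
M [ 429.1 -244.9   96. ]
S [431.6 106.8  88. ]
T [590.5 207.2  80. ]
knob [478.  -96.9 137. ]
salt [595.8  62.3  90. ]
egg [379.2 -66.8  58. ]
```

View pics/top1.png

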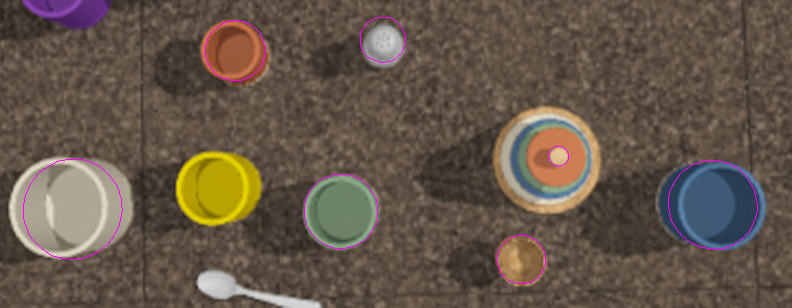

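step_arm --plan '[[[-343,-170,-36,0,-0.15],[-343,-170,-36,0,-0.15],[-343,-170,-36,0,-0.15],[-343,-170,-36,0,-0.15],[-343,-170,-36,0,-0.15],[-343,-170,-36,0,-0.15],[-343,-170,-36,0,-0.15],[-343,-170,-36,0,-0.15]]]'

```text
t: 0.77
eef_pos: [401.8, 393.3, 246.0]
tcp_rot: [-3.141, -0.0, 2.906]
ft_force: [1.3, 0.2, -0.4]
opening: 0.5
grip_force: 0.0
```

```bash
cat >> h.py <<'E'
T0=dict(L=(440,373,104,47.5),M=(429,-253,96,41.5),S=(431.6,106.8,88,35.5),T=(591,211,80,29.5))
def ccal(n):
    from cell import env
    return env.get_calibration(n)
def shift(target,s):
    from scipy.spatial.transform import Rotation as Ro
    return (Ro.from_euler("xyz",s["tcp_rot"]).as_matrix().T@(np.asarray(target)-s["eef_pos"])).round(1)
E
python3 - <<'E'
from h import *
from cell import env
c0=env.get_calibration("top")
for n,u,v,z in [("L",171.8,284.5,104),("M",472.3,283.2,96),("S",299.8,286.1,88),("T",250.5,213.2,80),("knob",398.9,260.9,137)]: print(n,ray(c0,u,v,z).round(1))
s=env.state();c=env.get_calibration("wrist");im=env.read_camera("wrist")
E_=c["extrinsics"];print(s["eef_pos"],c["K"],-E_[:3,:3].T@E_[:3,3],E_[:3,:3].round(2))
for n,(x,y,z,r) in T0.items(): cv2.polylines(im,[circle(c,x,y,z,r).astype(int)],True,(255,0,255),1)
cv2.imwrite("pics/w0.png",im)
print(shift([440,373,250],s),shift([432,107,250],s),shift([478,-97,250],s))
E
```

```text
L [442.  374.7 104. ]
M [ 428.6 -251.7   96. ]
S [431.4 107.2  88. ]
T [590.1 210.5  80. ]
knob [478.2 -96.7 137. ]
[401.84443545 393.33166579 245.95364303] [[331.37333023   0.         323.4342469 ]
 [  0.         331.37333023 239.16197562]
 [  0.           0.           1.        ]] [323.86054728 412.24978256 416.51982432] [[ 0.23  0.97  0.  ]
 [-0.93  0.22 -0.29]
 [-0.28  0.07  0.96]]
[-41.8 -10.9  -4.1] [ -96.2 -271.4   -4. ] [-188.5 -459.    -4. ]
```

View pics/w0.png

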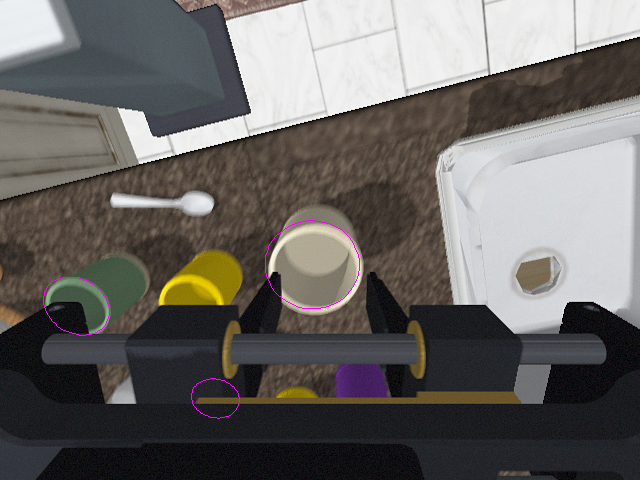

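step_arm --plan '[[[-188,-459,-4,0,-0.15],[-188,-459,-4,0,-0.15],[-188,-459,-4,0,-0.15],[-188,-459,-4,0,-0.15],[-188,-459,-4,0,-0.15],[-188,-459,-4,0,-0.15],[-188,-459,-4,0,-0.15],[-188,-459,-4,0,-0.15]]]'

```text
t: 1.48
eef_pos: [451.2, 63.7, 248.5]
tcp_rot: [3.141, -0.0, 2.906]
ft_force: [0.9, 0.2, 0.4]
opening: 0.427
grip_force: 0.0
```

```bash
cat >> h.py <<'E'
T0=dict(L=(442,374.5,104,47.5),M=(428.6,-252,96,41.5),S=(431.5,107,88,35.5),T=(590.5,210.5,80,29.5))
E
python3 - <<'E'
from h import *
from cell import env
s=env.state();print(s["eef_pos"],shift([478,-97,210],s))
E
```

```text
[451.1686219   63.66766197 248.53279555] [ -63.6 -150.    38.5]
```

step_arm --plan '[[[-60,-145,38,0,-0.15],[-60,-145,38,0,-0.15],[-60,-145,38,0,-0.15],[-60,-145,38,0,-0.15],[-60,-145,38,0,-0.15],[-60,-145,38,0,-0.15],[-60,-145,38,0,-0.15]]]'

```text
t: 2.07
eef_pos: [475.7, -89.1, 210.4]
tcp_rot: [3.141, -0.001, 2.905]
ft_force: [-0.3, 0.3, -0.1]
opening: 0.423
grip_force: 0.0
```

Run:
```python
from h import *
from cell import env
s=env.state();c=env.get_calibration("wrist");im=env.read_camera("wrist")
print(s["eef_pos"],s["qvel"].round(3),s["tcp_rot"])
for x,y,z,r in [(478,-97,137,9),(478,-97,120,28),(478,-97,8,55)]: cv2.polylines(im,[circle(c,x,y,z,r).astype(int)],True,(255,0,255),1)
cv2.imwrite("pics/w1.png",cv2.resize(im[150:400,150:480],None,fx=2,fy=2))
print(shift([478,-97,125],s))
```

```text
[475.69079454 -89.11203796 210.39698167] [ 0.027 -0.013  0.001  0.    -0.002 -0.   ] [ 3.14125029e+00 -6.74568681e-04  2.90513419e+00]
[-4.2 -7.2 85.4]
```

View pics/w1.png

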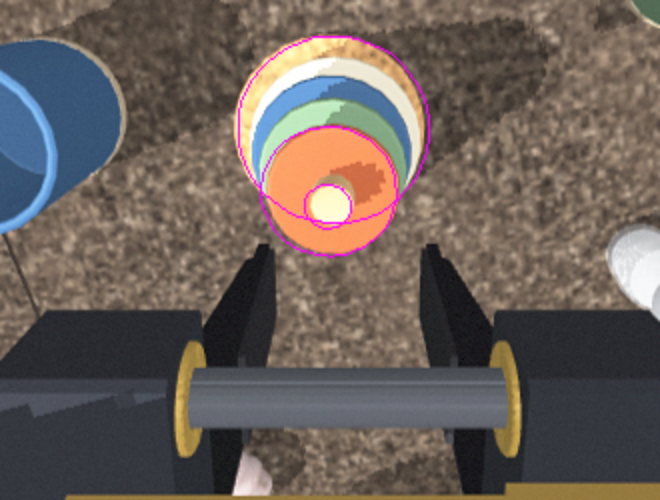

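step_arm --plan '[[[-4,-6,30,0,-0.15],[-4,-6,60,0,-0.15],[-4,-6,78,0,-0.15],[-4,-6,87,0,-0.15],[-4,-6,87,0,-0.15],[-4,-6,87,0,-1],[-4,-6,87,0,-1],[-4,-6,87,0,-1]]]'

```text
t: 2.78
eef_pos: [479.0, -96.1, 124.7]
tcp_rot: [-3.141, 0.002, 2.906]
ft_force: [0.3, -0.4, -0.1]
opening: 0.27
grip_force: 0.0
```

step_arm --plan '[[[0,0,0,0,-1],[0,0,0,0,-1],[0,0,0,0,-1],[0,0,0,0,-1]]]'

```text
t: 3.12
eef_pos: [478.7, -96.3, 123.9]
tcp_rot: [3.142, 0.001, 2.906]
ft_force: [0.3, -0.0, 4.8]
opening: 0.183
grip_force: 30.0
```

step_arm --plan '[[[0,0,-8,0,-1],[0,0,-22,0,-1],[0,0,-40,0,-1],[0,0,-62,0,-1],[0,0,-84,0,-1],[-1,9,-98,0,-1],[-3,26,-104,0,-1],[-6,52,-106,0,-1]]]'

```text
t: 3.78
eef_pos: [496.6, -47.6, 231.4]
tcp_rot: [-3.141, 0.002, 2.904]
ft_force: [0.1, -0.4, -1.0]
opening: 0.18
grip_force: 30.0
```

step_arm --plan '[[[-4,35,0,0,-1],[-8,70,0,0,-1],[-12,105,0,0,-1],[-16,140,0,0,-1],[-20,175,0,0,-1],[-24,210,0,0,-1],[-27,235,0,0,-1],[-28,246,0,0,-1]]]'

```text
t: 4.45
eef_pos: [581.5, 188.4, 229.6]
tcp_rot: [3.141, -0.0, 2.908]
ft_force: [1.6, 0.2, -1.7]
opening: 0.177
grip_force: 30.0
```

```bash
cat > look.py <<'E'
import sys
from h import *
from cell import env
k=sys.argv[1];out=sys.argv[2];zt=float(sys.argv[3])
s=env.state();c=env.get_calibration("wrist");im=env.read_camera("wrist")
x,y,z,r=T0[k]
e=s["eef_pos"];print(e.round(1),s["opening"],s["grip_force"],s["ft_force"].round(1),s["tcp_rot"].round(3),"qv",abs(s["qvel"]).max().round(3))
cv2.polylines(im,[circle(c,x,y,z,r).astype(int)],True,(255,0,255),1)
cv2.polylines(im,[circle(c,e[0],e[1],e[2]-32+20,r-1.5).astype(int)],True,(0,255,0),1)
cv2.imwrite(f"pics/{out}.png",cv2.resize(im[130:380,150:480],None,fx=2,fy=2))
print("shift",shift([x,y,zt],s))
E
python3 look.py T a1 125
```

```text
[581.5 188.4 229.6] 0.17700770079863468 30.000029504299164 [ 1.6  0.2 -1.7] [ 3.141 -0.     2.908] qv 0.156
shift [ -3.7  23.6 104.6]
```

step_arm --plan '[[[-3,15,20,0,-1],[-3,24,45,0,-1],[-3,25,70,0,-1],[-3,25,90,0,-1],[-3,25,95,0,-1],[-3,25,95,0,-1],[-3,25,95,0,-1]]]'

```text
t: 5.08
eef_pos: [590.2, 208.6, 135.6]
tcp_rot: [3.141, 0.001, 2.905]
ft_force: [-0.2, -0.4, -0.1]
opening: 0.18
grip_force: 30.0
```

```bash
python3 look.py T a2 92
```

```text
[590.2 208.6 135.6] 0.17960940825401223 29.9998077750206 [-0.2 -0.4 -0.1] [3.141e+00 1.000e-03 2.905e+00] qv 0.015
shift [ 0.2  1.9 43.6]
```

View pics/a2.png

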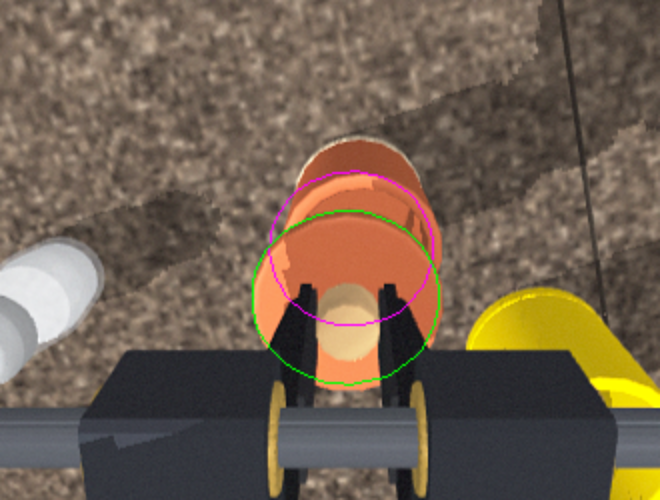

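```bash
cat > fit.py <<'E'
from h import *
from cell import env
from scipy.optimize import minimize
def mask(im,k):
    h=cv2.cvtColor(im,cv2.COLOR_BGR2HSV);H,S,V=[h[...,i].astype(int) for i in range(3)]
    m={"T":((H<14)|(H>174))&(S>120)&(V>60),"S":(H>50)&(H<90)&(S>45)&(V>40),"M":(H>98)&(H<122)&(S>90)&(V>35),"L":(H>15)&(H<40)&(S<75)&(S>14)&(V>125)}[k]
    return m.astype(np.uint8)
def cyl(c,x,y,z,r,z0=6):
    p=np.vstack([circle(c,x,y,z0,r),circle(c,x,y,z,r)]).astype(np.float32)
    return cv2.convexHull(p)
def fit(c,im,k):
    x0,y0,z,r=T0[k];m=mask(im,k)
    roi=np.zeros_like(m);cv2.fillConvexPoly(roi,cv2.convexHull(cyl(c,x0,y0,z+8,r+14,0).astype(np.int32)),1);m=cv2.morphologyEx(m*roi,cv2.MORPH_CLOSE,np.ones((5,5),np.uint8))
    def f(p):
        q=np.zeros(m.shape,np.uint8);cv2.fillConvexPoly(q,np.round(cyl(c,p[0],p[1],z,r)*16).astype(np.int32),1,shift=4)
        return -(q&m).sum()/((q|m).sum()+1)
    b=minimize(f,[x0,y0],method="Nelder-Mead",options=dict(initial_simplex=[[x0,y0],[x0+6,y0],[x0,y0+6]],xatol=.2,fatol=1e-4))
    return b.x.round(1),round(-b.fun,3)
if __name__=="__main__":
    for n in("top","scene"):
        im=cv2.imread(f"pics/{n}0.png");c=env.get_calibration(n)
        for k in "TSML":print(n,k,*fit(c,im,k))
E
python3 fit.py
```

```text
top T [647.5 167.8] -0.0
top S [512.9 129.1] -0.0
top M [ 539.4 -219.6] -0.0
top L [552.8 406.9] -0.0
scene T [671.9 232.6] -0.0
scene S [356.1 210.5] -0.0
scene M [457.6 -53.3] -0.0
scene L [552.8 406.9] -0.0fit.py:16: RuntimeWarning: overflow encountered in scalar negative
  return -(q&m).sum()/((q|m).sum()+1)
```

```bash
sed -i 's/return -(q&m).sum()\//return -float((q\&m).sum())\//' fit.py; python3 fit.py
```

```text
top T [592.5 213.4] 0.934
top S [430.6 110.3] 0.904
top M [ 429.  -251.3] 0.904
top L [443.3 376.2] 0.982
scene T [589.1 211.3] 0.858
scene S [437.   99.1] 0.292
scene M [ 430.  -263.6] 0.536
scene L [439.2 377.5] 0.973
```

step_arm --plan '[[[-1,4,5,0,-1],[-1,4,12,0,-1],[-1,4,17,0,-1],[-1,4,21,0,-1],[-1,4,25,0,-1],[-1,4,29,0,-1],[-1,4,33,0,-1],[-1,4,35,0,-1]]]'

```text
t: 5.8
eef_pos: [591.6, 212.8, 98.9]
tcp_rot: [-3.141, -0.001, 2.906]
ft_force: [-0.7, 0.2, -0.3]
opening: 0.179
grip_force: 30.0
```

step_arm --plan '[[[0,0,1.5,0,-1],[0,0,3,0,-1],[0,0,4.5,0,-1],[0,0,5.5,0,-1],[0,0,6.5,0,-1],[0,0,7.5,0,-1],[0,0,7.5,0,-1]]]'

```text
t: 6.38
eef_pos: [592.0, 212.9, 93.1]
tcp_rot: [3.141, 0.001, 2.906]
ft_force: [-3.0, -1.7, 7.8]
opening: 0.178
grip_force: 30.0
```

step_arm --plan '[[[0,0,0,0,-0.4],[0,0,0,0,-0.15],[0,0,0,0,-0.15],[0,0,0,0,-0.15],[0,0,-15,0,-0.15],[0,0,-40,0,-0.15],[0,0,-75,0,-0.15],[0,0,-100,0,-0.15]]]'

```text
t: 7.05
eef_pos: [592.0, 212.9, 194.1]
tcp_rot: [3.141, 0.001, 2.906]
ft_force: [-0.2, -0.1, 0.2]
opening: 0.424
grip_force: 0.0
```

Run:
```python
from h import *
from cell import env
s=env.state();c=env.get_calibration("wrist");im=env.read_camera("wrist")
print(s["eef_pos"],shift([478.3,-96,200],s))
for z,r in[(80,29.5),(88,28),(105,9)]:cv2.polylines(im,[circle(c,592.2,212.8,z,r).astype(int)],True,(255,0,255),1)
cv2.imwrite("pics/a3.png",cv2.resize(im[130:380,150:480],None,fx=2,fy=2))
```

```text
[591.99331165 212.88407259 194.09020036] [  38.4 -326.9   -6.1]
```

View pics/a3.png

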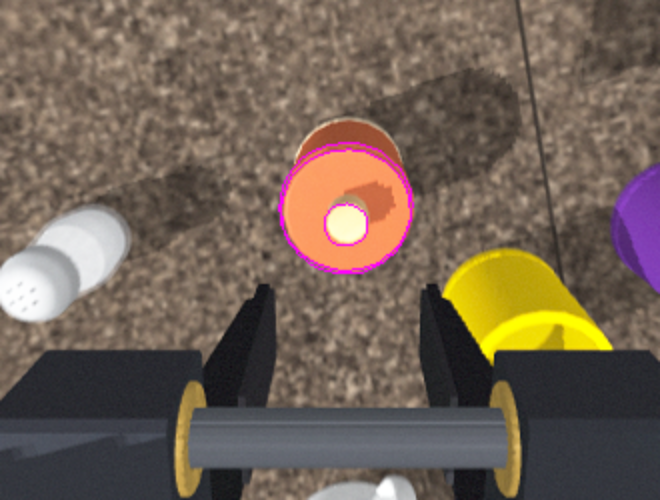

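step_arm --plan '[[[5,-40,0,0,-0.15],[10,-81,0,0,-0.15],[14,-122,0,0,-0.15],[19,-163,0,0,-0.15],[24,-204,0,0,-0.15],[29,-245,0,0,-0.15],[33,-286,0,0,-0.15],[38,-327,10,0,-0.15]]]'

```text
t: 7.77
eef_pos: [478.4, -97.3, 183.3]
tcp_rot: [-3.141, 0.003, 2.906]
ft_force: [1.2, -0.5, 0.0]
opening: 0.421
grip_force: 0.0
```

step_arm --plan '[[[0,0,5,0,-0.15],[0,0,20,0,-0.15],[0,0,20,0,-0.15],[0,0,20,0,-0.15]]]'

```text
t: 8.1
eef_pos: [478.5, -95.3, 161.8]
tcp_rot: [3.141, -0.001, 2.906]
ft_force: [0.5, 0.5, -0.3]
opening: 0.426
grip_force: 0.0
```

Run:
```python
from h import *
from cell import env
s=env.state();c=env.get_calibration("wrist");im=env.read_camera("wrist")
print(s["eef_pos"],shift([478.5,-96,96],s))
for x,y,z,r in [(478.5,-96,109,9),(478.5,-96,92,34)]: cv2.polylines(im,[circle(c,x,y,z,r).astype(int)],True,(255,0,255),1)
cv2.imwrite("pics/b1.png",cv2.resize(im[130:380,150:480],None,fx=2,fy=2))
```

```text
[478.53186475 -95.28962329 161.84889289] [-0.2 -0.7 65.8]
```

View pics/b1.png

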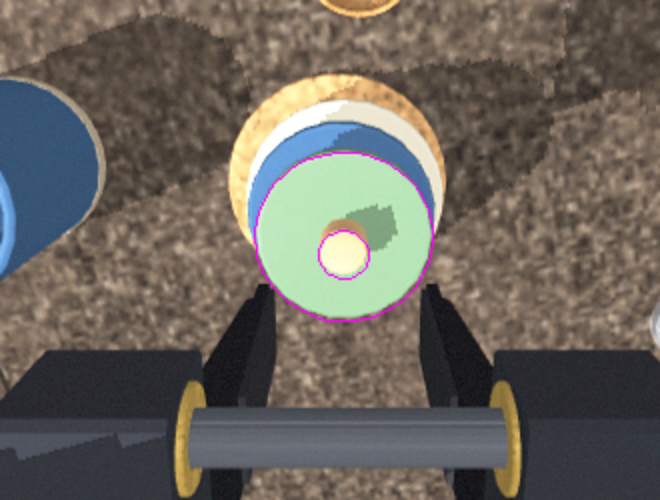

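step_arm --plan '[[[0,-0.5,25,0,-0.15],[0,-0.5,50,0,-0.15],[0,-0.5,62,0,-0.15],[0,-0.5,66,0,-0.15],[0,-0.5,66,0,-1],[0,-0.5,66,0,-1],[0,-0.5,66,0,-1],[0,-0.5,66,0,-1]]]'

```text
t: 8.82
eef_pos: [479.1, -96.0, 97.2]
tcp_rot: [-3.142, 0.002, 2.906]
ft_force: [-0.6, -1.1, 0.3]
opening: 0.2
grip_force: 0.2
```

step_arm --plan '[[[0,0,0,0,-1],[0,0,0,0,-1],[0,0,0,0,-1]]]'

```text
t: 9.07
eef_pos: [479.0, -96.1, 96.7]
tcp_rot: [3.142, 0.001, 2.906]
ft_force: [0.3, 1.3, 5.5]
opening: 0.181
grip_force: 30.0
```

step_arm --plan '[[[0,0,-8,0,-1],[0,0,-22,0,-1],[0,0,-40,0,-1],[0,0,-62,0,-1],[2,8,-80,0,-1],[6,26,-90,0,-1],[12,50,-94,0,-1],[20,83,-94,0,-1]]]'

```text
t: 9.73
eef_pos: [478.8, -10.8, 191.7]
tcp_rot: [3.142, 0.002, 2.904]
ft_force: [0.7, 0.6, -1.0]
opening: 0.177
grip_force: 30.0
```

step_arm --plan '[[[8,33,0,0,-1],[16,66,0,0,-1],[22,92,0,0,-1],[26,108,0,0,-1],[28,115,0,0,-1],[28,115,0,0,-1],[28,115,0,0,-1]]]'

```text
t: 10.32
eef_pos: [478.0, 107.4, 190.3]
tcp_rot: [-3.141, -0.0, 2.906]
ft_force: [0.4, -0.3, -1.1]
opening: 0.181
grip_force: 30.0
```

```bash
cat > fw.py <<'E'
import sys
from fit import *
k,out,dz=sys.argv[1],sys.argv[2],float(sys.argv[3])
s=env.state();c=env.get_calibration("wrist");im=env.read_camera("wrist")
print(s["eef_pos"],abs(s["qvel"]).max())
r=fit(c,im,k);print("fit",r)
x,y,z,rr=T0[k]
for p in (circle(c,x,y,z,rr),):cv2.polylines(im,[p.astype(int)],True,(255,0,255),1)
cv2.imwrite(f"pics/{out}.png",cv2.resize(im[130:380,150:480],None,fx=2,fy=2))
print("shift",shift([x,y,s["eef_pos"][2]-dz],s))
E
python3 fw.py S b2 0
```

```text
[478.03759529 107.39470231 190.3108196 ] 0.022237527929122928
fit (array([431.3, 109.3]), np.float64(0.835))
shift [ 45.2 -11.2   0. ]
```

View pics/b2.png

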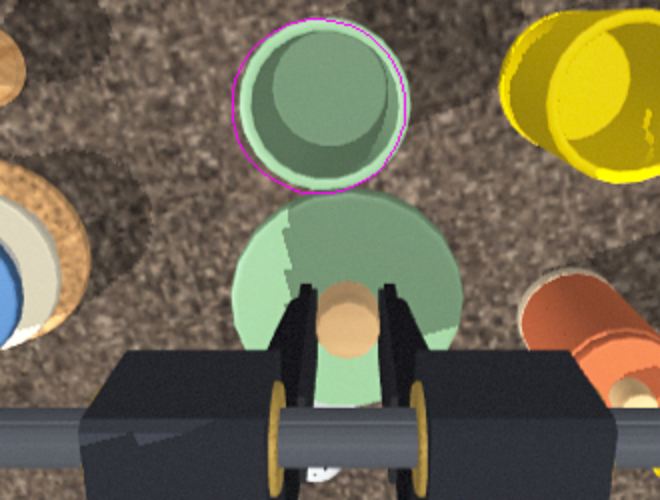

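step_arm --plan '[[[15,-3,0,0,-1],[32,-6,5,0,-1],[42,-9,20,0,-1],[45.5,-9,38,0,-1],[45.5,-9,54,0,-1],[45.5,-9,62,0,-1],[45.5,-9,64,0,-1],[45.5,-9,64,0,-1]]]'

```text
t: 11.03
eef_pos: [432.0, 109.0, 126.1]
tcp_rot: [-3.141, -0.001, 2.905]
ft_force: [1.3, 0.5, -0.5]
opening: 0.175
grip_force: 30.0
```

step_arm --plan '[[[0,0,3,0,-1],[0,0,6,0,-1],[0,0,10,0,-1],[0,0,14,0,-1],[0,0,17,0,-1],[0,0,19,0,-1],[0,0,21,0,-1],[0,0,21,0,-1]]]'

```text
t: 11.7
eef_pos: [431.7, 109.7, 104.9]
tcp_rot: [-3.142, -0.001, 2.906]
ft_force: [0.1, -0.6, -1.1]
opening: 0.18
grip_force: 30.0
```

step_arm --plan '[[[0,0,1,0,-1],[0,0,2,0,-1],[0,0,3,0,-1],[0,0,3.5,0,-1],[0,0,3.5,0,-1],[0,0,3.5,0,-1]]]'

```text
t: 12.2
eef_pos: [431.9, 109.6, 101.8]
tcp_rot: [3.142, 0.0, 2.906]
ft_force: [-0.5, -0.5, 0.7]
opening: 0.18
grip_force: 30.0
```

step_arm --plan '[[[0,0,0,0,-0.4],[0,0,0,0,-0.15],[0,0,0,0,-0.15],[0,0,0,0,-0.15],[0,0,-15,0,-0.15],[0,0,-40,0,-0.15],[0,0,-65,0,-0.15],[0,0,-65,0,-0.15]]]'

```text
t: 12.87
eef_pos: [433.3, 109.9, 170.2]
tcp_rot: [3.14, 0.005, 2.906]
ft_force: [0.1, -0.9, 1.4]
opening: 0.425
grip_force: 0.0
```

Run:
```python
from h import *
from cell import env
s=env.state();c=env.get_calibration("wrist");im=env.read_camera("wrist")
print(s["eef_pos"],shift([478.5,-96,140],s))
for z,r in[(96,34),(113,9)]:cv2.polylines(im,[circle(c,431.8,109.4,z,r).astype(int)],True,(255,0,255),1)
cv2.imwrite("pics/b3.png",cv2.resize(im[130:380,150:480],None,fx=2,fy=2))
```

```text
[433.31512724 109.8925155  170.1952699 ] [ -91.8 -189.7   30.3]
```

View pics/b3.png

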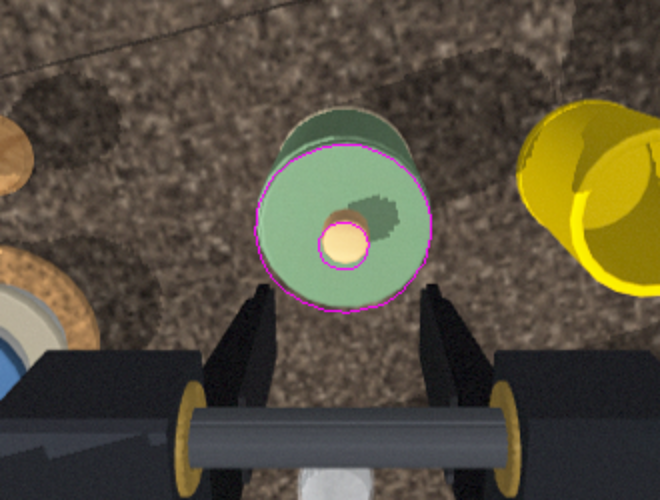

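step_arm --plan '[[[-17,-36,0,0,-0.15],[-34,-71,0,0,-0.15],[-51,-106,0,0,-0.15],[-68,-142,0,0,-0.15],[-84,-174,0,0,-0.15],[-93,-189,15,0,-0.15],[-93,-189,40,0,-0.15],[-93,-189,50,0,-0.15]]]'

```text
t: 13.58
eef_pos: [477.1, -96.8, 113.7]
tcp_rot: [3.141, -0.003, 2.903]
ft_force: [-0.2, 0.2, -0.6]
opening: 0.423
grip_force: 0.0
```

step_arm --plan '[[[0,0,0,0,-0.15],[0,0,0,0,-0.15],[0,0,0,0,-0.15]]]'

```text
t: 13.83
eef_pos: [478.3, -95.7, 117.0]
tcp_rot: [3.142, 0.0, 2.906]
ft_force: [-0.4, -0.4, 0.8]
opening: 0.428
grip_force: 0.0
```

```bash
cat > knob.py <<'E'
import sys
from h import *
from cell import env
zl,zt=map(float,sys.argv[1:3])   # lid origin z, TCP z
s=env.state();c=env.get_calibration("wrist");im=env.read_camera("wrist")
print(s["eef_pos"],s["qvel"].round(3))
u,v=proj(c,[478.5,-96,zl+45]);S=cv2.cvtColor(im,cv2.COLOR_BGR2HSV);u,v=int(u),int(v)
h=S[...,0].astype(int);m=((h>8)&(h<32)&(S[...,1]>40)&(S[...,2]>190)).astype(np.uint8);w=np.zeros_like(m);w[v-22:v+23,u-22:u+23]=1
n,l,st,ce=cv2.connectedComponentsWithStats(m*w);i=1+st[1:,4].argmax();print(st[i],ray(c,*ce[i],zl+45).round(1))
print("shift",shift([478.5,-96,zt],s))
E
python3 knob.py 36 68.5
```

```text
[478.26142804 -95.70326162 116.95665083] [ 0.004 -0.015 -0.003  0.001 -0.    -0.   ]
[307 247  26  26 385] [473.2 -96.   81. ]
shift [-0.3 -0.2 48.5]
```

Run:
```python
from h import *
from cell import env
c=env.get_calibration("wrist");im=env.read_camera("wrist")
for x,y,z,r in [(478.5,-96,81,9),(478.5,-96,64,40)]: cv2.polylines(im,[circle(c,x,y,z,r).astype(int)],True,(255,0,255),1)
cv2.imwrite("pics/c1.png",cv2.resize(im[130:380,150:480],None,fx=2,fy=2))
```

```text
(no output)
```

View pics/c1.png

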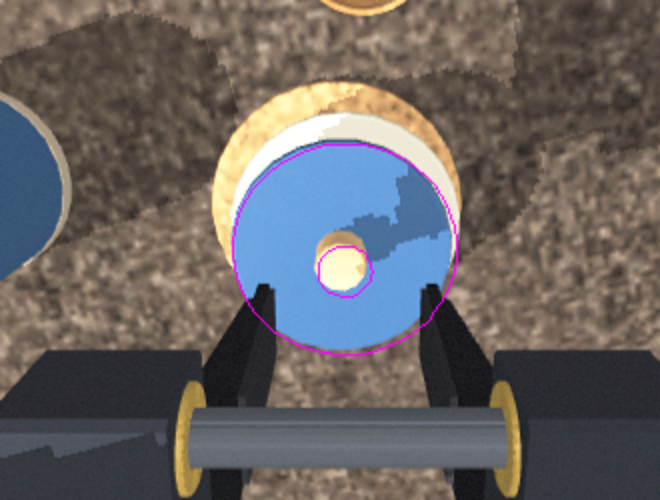

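step_arm --plan '[[[1,-2,20,0,-0.15],[1,-2,38,0,-0.15],[1,-2,46,0,-0.15],[1,-2,48.5,0,-0.15],[1,-2,48.5,0,-1],[1,-2,48.5,0,-1],[1,-2,48.5,0,-1],[1,-2,48.5,0,-1]]]'

```text
t: 14.6
eef_pos: [477.0, -97.6, 68.9]
tcp_rot: [-3.142, 0.001, 2.906]
ft_force: [-0.0, 0.5, 0.1]
opening: 0.199
grip_force: 0.0
```

step_arm --plan '[[[0,0,0,0,-1],[0,0,0,0,-1],[0,0,0,0,-1]]]'

```text
t: 14.85
eef_pos: [476.9, -97.7, 68.6]
tcp_rot: [-3.142, 0.001, 2.906]
ft_force: [-0.1, 0.6, 4.2]
opening: 0.179
grip_force: 30.0
```

step_arm --plan '[[[0,0,-8,0,-1],[0,0,-22,0,-1],[0,0,-40,0,-1],[0,0,-62,0,-1],[0,0,-86,0,-1],[-2,-8,-106,0,-1],[-6,-26,-116,0,-1],[-12,-50,-120,0,-1]]]'

```text
t: 15.52
eef_pos: [476.8, -148.7, 190.6]
tcp_rot: [-3.141, 0.002, 2.908]
ft_force: [0.6, -0.8, -1.8]
opening: 0.181
grip_force: 30.0
```

step_arm --plan '[[[-7,-30,0,0,-1],[-14,-60,0,0,-1],[-20,-84,0,0,-1],[-24,-100,0,0,-1],[-24,-100,0,0,-1],[-24,-100,0,0,-1],[-24,-100,0,0,-1]]]'

```text
t: 16.1
eef_pos: [476.3, -251.0, 188.2]
tcp_rot: [3.141, -0.001, 2.906]
ft_force: [-0.2, 0.6, -0.9]
opening: 0.18
grip_force: 30.0
```

```bash
python3 fw.py M c2 0
```

```text
[ 476.29228303 -251.0465347   188.23763638] 0.01239507739209496
fit (array([ 428.5, -251.8]), np.float64(0.821))
shift [ 46.2 -12.1   0. ]
```

View pics/c2.png

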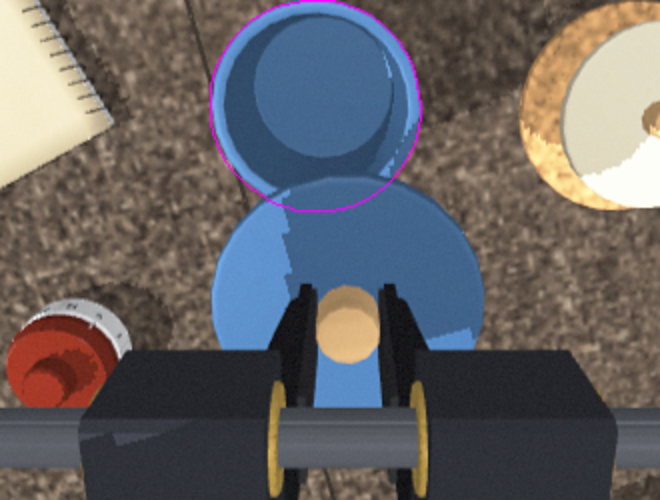

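step_arm --plan '[[[15,-4,0,0,-1],[32,-8,3,0,-1],[42,-11,14,0,-1],[46,-12,30,0,-1],[46,-12,46,0,-1],[46,-12,53,0,-1],[46,-12,54,0,-1],[46,-12,54,0,-1]]]'

```text
t: 16.82
eef_pos: [429.4, -252.3, 134.3]
tcp_rot: [3.141, -0.0, 2.907]
ft_force: [-0.0, 0.2, -1.8]
opening: 0.174
grip_force: 30.0
```

step_arm --plan '[[[0,0,0,0,-1],[0,0,3,0,-1],[0,0,6,0,-1],[0,0,9,0,-1],[0,0,12,0,-1],[0,0,14,0,-1],[0,0,16,0,-1],[0,0,16,0,-1]]]'

```text
t: 17.48
eef_pos: [429.0, -252.7, 117.8]
tcp_rot: [3.141, -0.001, 2.906]
ft_force: [-0.1, -0.3, -0.5]
opening: 0.175
grip_force: 30.0
```

step_arm --plan '[[[0,0,2,0,-1],[0,0,4,0,-1],[0,0,6,0,-1],[0,0,7,0,-1],[0,0,8,0,-1],[0,0,8.5,0,-1],[0,0,8.5,0,-1],[0,0,8.5,0,-1]]]'

```text
t: 18.15
eef_pos: [429.1, -252.7, 109.7]
tcp_rot: [3.142, 0.0, 2.906]
ft_force: [-0.4, 0.5, -0.6]
opening: 0.18
grip_force: 30.0
```

step_arm --plan '[[[0,0,0.5,0,-0.4],[0,0,0.5,0,-0.15],[0,0,0.5,0,-0.15],[0,0,0.5,0,-0.15],[0,0,-15,0,-0.15],[0,0,-35,0,-0.15],[0,0,-50,0,-0.15],[0,0,-50,0,-0.15]]]'

```text
t: 18.82
eef_pos: [430.0, -253.4, 162.2]
tcp_rot: [-3.14, 0.004, 2.906]
ft_force: [1.1, -0.3, 0.8]
opening: 0.425
grip_force: 0.0
```

Run:
```python
from h import *
from cell import env
s=env.state();print(s["eef_pos"],shift([477.5,-97,110],s))
c=env.get_calibration("wrist");im=env.read_camera("wrist")
cv2.polylines(im,[circle(c,429,-252.5,104,40).astype(int)],True,(255,0,255),1)
cv2.imwrite("pics/c3.png",im[130:380,150:480])
```

```text
[ 429.97239611 -253.39839639  162.15339734] [ -9.5 163.3  51.9]
```

step_arm --plan '[[[-2,35,0,0,-0.15],[-5,72,0,0,-0.15],[-7,110,5,0,-0.15],[-9,142,20,0,-0.15],[-10,160,40,0,-0.15],[-10,163,55,0,-0.15],[-10,163,60,0,-0.15],[-10,163,60,0,-0.15]]]'

```text
t: 19.53
eef_pos: [476.1, -96.3, 98.1]
tcp_rot: [3.141, -0.003, 2.906]
ft_force: [0.1, -0.4, 0.4]
opening: 0.425
grip_force: 0.0
```

step_arm --plan '[[[0,0,0,0,-0.15],[0,0,0,0,-0.15]]]'

```text
t: 19.7
eef_pos: [477.0, -97.3, 100.2]
tcp_rot: [3.142, 0.001, 2.905]
ft_force: [0.2, -0.1, 0.0]
opening: 0.427
grip_force: 0.0
```

Run:
```python
from h import *
from cell import env
s=env.state();print(s["eef_pos"],shift([478.3,-96,40],s))
c=env.get_calibration("wrist");im=env.read_camera("wrist")
for x,y,z,r in [(478.3,-96,53,9),(478.3,-96,36,46)]: cv2.polylines(im,[circle(c,x,y,z,r).astype(int)],True,(255,0,255),1)
a=im[130:380,150:480];b=cv2.imread("pics/c3.png")
cv2.imwrite("pics/d1.png",cv2.resize(np.hstack([a,b]),(792,300)))
```

```text
[477.02719179 -97.33693258 100.18009672] [-0.9  1.6 60.2]
```

View pics/d1.png

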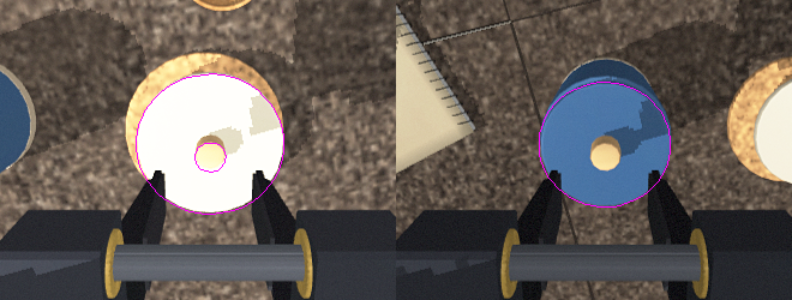

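step_arm --plan '[[[-0.5,1,25,0,-0.15],[-0.5,1,48,0,-0.15],[-0.5,1,57,0,-0.15],[-0.5,1,60,0,-0.15],[-0.5,1,60,0,-1],[-0.5,1,60,0,-1],[-0.5,1,60,0,-1],[-0.5,1,60,0,-1]]]'

```text
t: 20.42
eef_pos: [478.0, -95.9, 40.6]
tcp_rot: [-3.142, 0.002, 2.906]
ft_force: [-1.0, -0.2, 0.2]
opening: 0.2
grip_force: 0.8
```

step_arm --plan '[[[0,0,0,0,-1],[0,0,0,0,-1],[0,0,0,0,-1]]]'

```text
t: 20.67
eef_pos: [478.0, -95.8, 40.4]
tcp_rot: [-3.142, 0.001, 2.906]
ft_force: [-0.0, 0.4, 6.8]
opening: 0.179
grip_force: 30.0
```

step_arm --plan '[[[0,0,-8,0,-1],[0,0,-22,0,-1],[0,0,-42,0,-1],[0,0,-68,0,-1],[0,0,-96,0,-1],[2,8,-124,0,-1],[5,24,-146,0,-1],[10,48,-160,0,-1]]]'

```text
t: 21.33
eef_pos: [479.4, -47.2, 202.5]
tcp_rot: [-3.141, 0.003, 2.904]
ft_force: [0.2, 0.4, -1.6]
opening: 0.182
grip_force: 30.0
```

step_arm --plan '[[[7,30,0,0,-1],[14,65,0,0,-1],[22,102,0,0,-1],[29,139,0,0,-1],[37,176,0,0,-1],[45,213,0,0,-1],[53,250,0,0,-1],[60,285,0,0,-1]]]'

```text
t: 22.0
eef_pos: [486.6, 246.4, 200.3]
tcp_rot: [-3.142, -0.0, 2.906]
ft_force: [0.6, -0.7, -2.0]
opening: 0.177
grip_force: 30.0
```

step_arm --plan '[[[7,34,0,0,-1],[13,65,0,0,-1],[19,92,0,0,-1],[23,114,0,0,-1],[26,127,0,0,-1],[26,127,0,0,-1],[26,127,0,0,-1],[26,127,0,0,-1]]]'

```text
t: 22.67
eef_pos: [491.6, 372.9, 199.8]
tcp_rot: [-3.141, -0.0, 2.905]
ft_force: [0.1, 0.4, -0.8]
opening: 0.182
grip_force: 30.0
```

```bash
python3 fw.py L d2 0
```

```text
[491.60880418 372.9385237  199.83241387] 0.008795920135536818
fit (array([443.2, 376.8]), np.float64(0.829))
shift [ 48.6 -10.1   0. ]
```

View pics/d2.png

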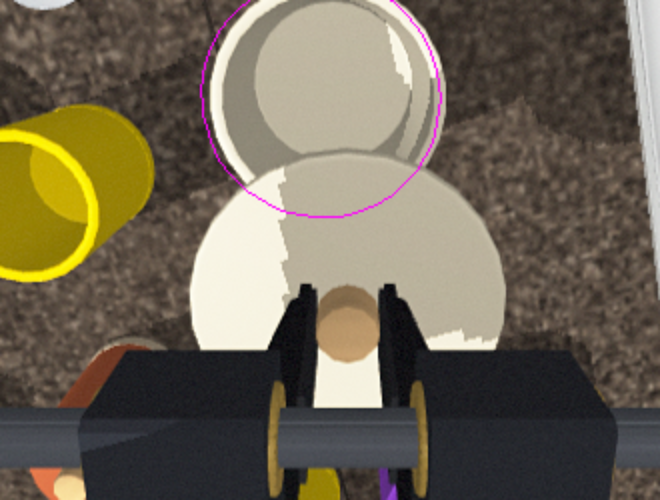

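step_arm --plan '[[[15,-3,0,0,-1],[32,-5,3,0,-1],[44,-7,14,0,-1],[48.5,-7.5,30,0,-1],[48.5,-7.5,46,0,-1],[48.5,-7.5,56,0,-1],[48.5,-7.5,59,0,-1],[48.5,-7.5,59,0,-1]]]'

```text
t: 23.38
eef_pos: [443.1, 377.3, 140.3]
tcp_rot: [-3.141, -0.001, 2.905]
ft_force: [-0.3, -0.3, -1.3]
opening: 0.179
grip_force: 30.0
```

step_arm --plan '[[[0,0,0,0,-1],[0,0,3,0,-1],[0,0,6,0,-1],[0,0,9,0,-1],[0,0,12,0,-1],[0,0,14,0,-1],[0,0,16,0,-1],[0,0,16,0,-1]]]'

```text
t: 24.05
eef_pos: [442.7, 377.9, 124.3]
tcp_rot: [-3.141, -0.0, 2.906]
ft_force: [-0.1, 0.0, -1.4]
opening: 0.177
grip_force: 30.0
```

step_arm --plan '[[[0,1,2,0,-1],[0,0,4,0,-1],[0,0,5,0,-1],[0,0,6,0,-1],[0,0,6.5,0,-1],[0,0,7,0,-1],[0,0,7,0,-1],[0,0,7,0,-1]]]'

```text
t: 24.72
eef_pos: [442.9, 378.0, 117.8]
tcp_rot: [3.141, 0.0, 2.906]
ft_force: [0.6, -0.6, -1.8]
opening: 0.175
grip_force: 30.0
```

step_arm --plan '[[[0,0,0.5,0,-1],[0,0,1,0,-1],[0,0,1,0,-0.4],[0,0,1,0,-0.15],[0,0,1,0,-0.15],[0,0,1,0,-0.15],[0,0,-15,0,-0.15],[0,0,-40,0,-0.15]]]'

```text
t: 25.38
eef_pos: [442.0, 377.4, 156.3]
tcp_rot: [-3.139, -0.003, 2.906]
ft_force: [-0.2, -0.2, 0.1]
opening: 0.421
grip_force: 0.0
```

step_arm --plan '[[[0,0,-25,0,-0.15],[0,0,-40,0,-0.15],[0,0,-40,0,-0.15],[0,0,-40,0,-0.15],[0,0,-40,0,-0.15]]]'

```text
t: 25.8
eef_pos: [442.5, 377.8, 196.8]
tcp_rot: [-3.141, -0.001, 2.906]
ft_force: [-0.7, 0.2, -0.1]
opening: 0.426
grip_force: 0.0
```

Run:
```python
from h import *
from cell import env
s=env.state();print(s["t"],s["eef_pos"],s["opening"])
c=env.get_calibration("wrist");im=env.read_camera("wrist")
for z,r in[(112,46),(129,9)]:cv2.polylines(im,[circle(c,442.9,377.7,z,r).astype(int)],True,(255,0,255),1)
a=cv2.resize(im[130:380,130:480],(400,286))
sc=cv2.resize(env.read_camera("scene")[130:440,140:480],(400,365))
t=cv2.resize(env.read_camera("top")[190:330,145:505],(400,156))
left=np.zeros((520,400,3),np.uint8);left[:286]=a;left[300:456]=t
right=np.zeros((520,400,3),np.uint8);right[:365]=sc
cv2.imwrite("pics/final.png",np.hstack([left,right]))
```

```text
25.8 [442.48488905 377.76438409 196.82278292] 0.42615602562089355
```

View pics/final.png

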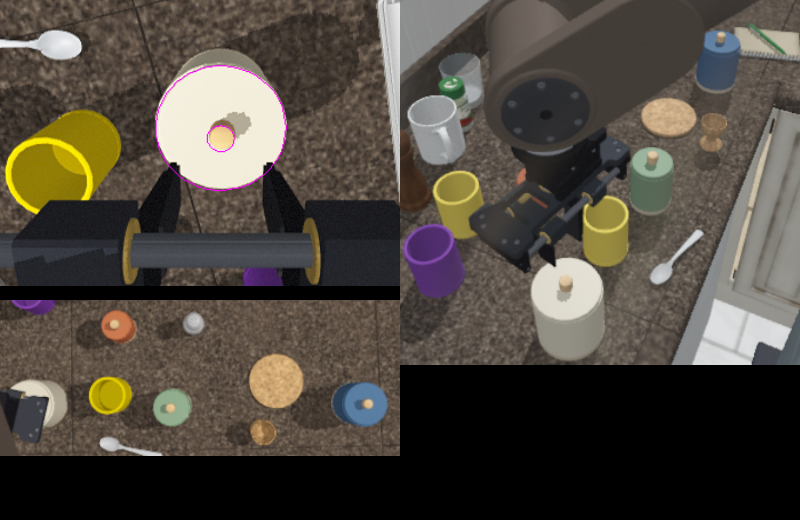

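All four lids are on their own canisters and lying flat. The cream lid at (221,127) matches its predicted circle, and salt and egg cup are where they started. The arm is clear, so I'm handing in.

```bash
python3 -c "
from cell import env
print(env.job_done())"
```

```text
the job is handed in; nothing more can be done
None
```

All four lids are on the canisters of their own colour and lie flat in the final pictures, the salt shaker and egg cup were not touched, and the job was handed in at about 26 s; no verdict came back.

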